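# Stack a stack-nest tray on its lugs

## Robot

A 6-joint arm with a two-finger parallel gripper is mounted at the origin on a cart in front of the work surface, level with it; the furniture and walls round the work are solid. World frame = base frame: x ahead of the robot, y to its left, z up, the work surface at z = 0. Lengths are in m, angles in rad, forces in N, time in s.
With the tool pointing down it reaches from about 0.325 to 0.925 m from the base axis. Payload 3.1 kg.
Tool frame: the origin (TCP) lies midway between the tips of the shut fingers; the grasp point (between the pads) lies 19 mm behind it; z points along the fingers, y is the direction in which the jaws open and shut (so a half turn about z gives the same grasp; the last joint's range is limited). The gripper opens to 85 mm and grips with 20 to 120 N. Pads are 22 mm wide; open, the fingers measure 114 mm over their backs; the gripper's body (76 mm by 85 mm) begins 54 mm behind the grasp point. The pads swing forward as they close: fully open they stand 13 mm farther back than shut.
Start: joints at [-1.279, 0.217, 1.613, -0, 1.311, -0.112], TCP at [0.246, -0.575, 0.231] pointing down, gripper open.
Joint ranges: [-2.75, 2.75], [-0.78, 2.1], [0.31, 2.55], [-1.13, 4.27], [0.13, 2.63], [-2.58, 2.58]. Speed limits (rad/s): [2.79, 2.79, 3.14, 3.14, 3.14, 3.14].

## Interface

Orientations are given as a unit quaternion [x, y, z, w].
In Python, from rig import ctrl gives the robot as it stands.
- The arm moves only by the shell command python3 -m pendant 'ROWS' [FORCE]. ROWS is JSON, a list of rows, each an object of numbers: "x", "y", "z": the shift along the tool's x, y, z in m; "rx", "ry", "rz": the turn, a rotation vector about the tool's x, y, z in rad; "fingers": the opening in per cent of the stroke, from 0 (shut) to 100 (fully open). In form: [{"x": .., "y": .., "z": .., "rx": .., "ry": .., "rz": .., "fingers": ..}, ...]. A call has 1 to 20 rows; each row shifts and turns the commanded pose from where the row before left it, along the tool's axes as they then stand; what a row does not reach is not made up. A row lasts 1/12 s, in which the tool goes at most 41.7 mm and 7.16 degrees, less where a joint would pass 70% of its speed; a pose out of reach is approached as far as the arm can. A call is refused whole if a number of a shift passes 0.0417 or a number of a turn 0.125, either way. A call with a gripper value outside its range is refused whole. The fingers move at their own pace and stop on an object; FORCE is the grip in N (left out, the last holds). Time passes only in rows, so rows that do not move let the fingers close. It gives the time, the measured TCP pose, the force and the opening at its end, in the units of the state.
- ctrl.state(): the state, without advancing time (a new reading comes with each control period).
- ctrl.camera(name): name is "side" or "top"; returns the picture (400x640x3 uint8, red, green, blue); there is no depth.
- ctrl.camera_info(name): a dict with "fx", "fy", "cx", "cy" (pixels), "rvec" (rotation vector, rad) and "tvec" (3), from world to camera coordinates, as OpenCV has them. Camera axes: x right, y down, z forward; pixel columns grow to the right and rows downward; lengths in m; the calibration is good to about 2 mm. A picture is of the moment at which its call begins. camera_info takes no time and is no camera call.
- ctrl.job_done(): hands the job in, once; it reports no verdict.
Trained networks look in the newest picture that a camera, given by its name, has taken for a name from the list of things; names that differ only in an ending like _2 or _b are one class to them, and where a whole thing is asked for, a point or a joint stands for the part that bears it (a point fixed in the world has none). Each returns a list of dicts, best first, with "confidence" (0 to 1); they miss things now and then, are a little off and sometimes report something else, mostly with a low value. They report only what shows in the picture. A call takes as long as a camera call. They do not tell look-alikes from the thing itself.
- ctrl.recognise(camera, target): "centre" ([x, y, z] in m, in the coordinates of the camera as it stood for that picture, good to about 4 mm: the middle of the surface that is visible of it).
The state is a dict: "clock": time; "joint_pos": joint angles; "qd": joint speeds; "joint_torque": joint torques, N m; "ee_pos": TCP position; "eef_rot": TCP orientation; "force": force on the tool from outside, world axes, zero at the start; "ft_torque": the same for the moment, N m; "finger_gap": opening from 0.0 (shut) to 1.0 (fully open).
Only numpy, scipy, OpenCV 4.12 (cv2) and the standard library are available. Lean on these libraries where they do the work, as an engineer would, in place of code of your own. Each camera call takes 0.05 s, during which the arm holds its last target.

## Task

Put the empty grey lugged tray on top of the matching one that holds the rubber stoppers, turned end for end so that it stands up high on the rim lugs instead of dropping down inside: its single-lug end goes over the two-lug end of the lower tray. Set it squarely over the lower tray, level, and let go. Leave the loaded tray and the plain tray without lugs where they are.

Things in the scene. Friction and masses are not known exactly. Their poses are not given: they have to be found in the camera images.
- tray_empty: Empty grey stack-nest tray, 138 (x) x 56 (y) x 60 (z) mm, 0.18 kg, open top; origin at the centre of its underside. From 28 to 60 mm up its outer walls are vertical, 3 mm thick: grasp from above across the 56 mm at mid-length. Below, a narrower 88 x 46 mm trough with feet: two at the corners of the +x end, one in the middle of the -x end. It starts pointing like the loaded tray, within 45 degrees.
- tray_loaded: Lower tray, same shape, size and axes as the empty one, loose on the table, 0.4 kg, two rubber stoppers in it (below its rim). On top of it an equal tray put the same way round drops its feet between the lugs and nests, origin 32 mm above this one's; turned half round, its feet stand on the lugs, origin 60 mm above this one's.
- tray_empty_single_lug (a point): Middle of the top of the empty tray's single rim lug, 56 mm along its +x and 60 mm up. Both lugged trays have lugs flush with the rim that point 20 mm inwards from the end walls: one central lug, 18 mm wide, at the +x end, and two, 13 mm wide, in the corners of the -x end.
- tray_plain: Plain grey open tray without lugs or feet, 124 (x) x 58 (y) x 40 (z) mm, empty, loose on the table; origin at the centre of its underside. Leave it. It and the empty lugged tray may change places, one on the left and one on the right of the loaded tray.
Things that resemble listed ones, but are neither listed nor needed, are in the scene too. What is shaped like the tray_loaded but yellow is not meant.

How it is judged:
At the end, for the whole second after the job is handed in: The empty tray rests level (3 deg) on the loaded one, turned half round (within 11 deg), single-lug end over two-lug end, origin 60 +-4 mm above the other's, within 15 mm lengthwise and 11 mm across. Loaded tray level on the table; it and the plain tray within 30 mm of their starts (x of tray_empty in the frame of tray_loaded between -0.015 and 0.015 m and y of tray_empty in the frame of tray_loaded between -0.011 and 0.011 m and z of tray_empty in the frame of tray_loaded between 0.056 and 0.064 m and x of tray_empty_single_lug in the frame of tray_loaded below -0.035 m and angle between the x axis of tray_empty and the x axis of tray_loaded, either way round below 0.2 rad and angle between each of tray_empty, tray_loaded's own z axis and vertical below 0.06 rad and height (world z) of tray_loaded below 0.005 m and distance of each of tray_loaded, tray_plain from where it was at the start of the episode below 0.03 m and linear speed of tray_empty below 0.02 m/s and angular speed of tray_empty below 0.1 rad/s); the robot touches nothing.
It fails at once if the loaded tray is tipped by more than 20 degrees (angle between tray_loaded's own z axis and vertical above 0.35 rad).
It fails at once if the plain tray is moved by more than 50 mm (distance of tray_plain from where it was at the start of the episode above 0.05 m).
It also fails if it takes over 37 s, if anything falls off the work surface, if the arm or the gripper's body presses on something with over 40 N, if the wrist force passes 120 N, or if a joint passes its speed limit or range.

## Working session

There is one attempt and no reset: what is moved stays moved. The work goes in short steps, Python scripts to look and compute and a shell command to move; the robot and the scene stay as the last step left them, time stands still between calls to the robot, and variables do not carry over. Pictures are saved under pics/ and viewed, and the job is handed in when it is done.

```bash
mkdir -p pics; ls
cat > h.py <<'E'
import numpy as np, cv2
from rig import ctrl
def save(n,img): cv2.imwrite('pics/'+n,img[:,:,::-1])
def cam(n):
    i=ctrl.camera_info(n); R,_=cv2.Rodrigues(np.array(i['rvec'],float)); t=np.array(i['tvec'],float).ravel()
    K=np.array([[i['fx'],0,i['cx']],[0,i['fy'],i['cy']],[0,0,1.]]); return K,R,t
def proj(n,P):
    K,R,t=cam(n); p=(np.atleast_2d(P)@R.T+t)@K.T; return p[:,:2]/p[:,2:]
def back(n,uv,z):
    K,R,t=cam(n); uv=np.atleast_2d(uv); d=np.c_[uv,np.ones(len(uv))]@np.linalg.inv(K).T@R; c=-R.T@t
    return c+d*((z-c[2])/d[:,2])[:,None]
def c2w(n,p):
    K,R,t=cam(n); return R.T@(np.array(p)-t)
E
python3 - <<'E'
from h import *
for n in('top','side'):
    im=ctrl.camera(n); save(n+'0.png',im)
    for k in('tray_empty','tray_loaded','tray_plain','tray_empty_single_lug'):
        for r in ctrl.recognise(n,k): 
            w=c2w(n,r['centre']); print(n,k,round(r['confidence'],2),w.round(3),proj(n,w).round(0))
    K,R,t=cam(n);print(K[0,0],(-R.T@t).round(3))
print(ctrl.state())
E
```

```text
pics
top tray_empty 0.66 [ 0.505 -0.286  0.032] [[448. 218.]]
top tray_empty 0.35 [0.478 0.241 0.004] [[249. 223.]]
top tray_loaded 0.96 [0.526 0.012 0.029] [[335. 206.]]
top tray_loaded 0.94 [0.496 0.431 0.03 ] [[174. 213.]]
top tray_loaded 0.21 [ 0.5   -0.288  0.029] [[448. 220.]]
top tray_plain 0.67 [0.476 0.243 0.007] [[248. 224.]]
top tray_empty_single_lug 0.9 [ 0.501 -0.289  0.03 ] [[449. 219.]]
427.8380243802069 [0.312 0.087 1.136]
side tray_empty 0.89 [ 0.497 -0.257  0.04 ] [[375. 163.]]
side tray_loaded 0.9 [0.52  0.031 0.04 ] [[331. 206.]]
side tray_loaded 0.69 [0.492 0.419 0.036] [[265. 309.]]
side tray_plain 0.91 [0.474 0.235 0.026] [[313. 260.]]
side tray_plain 0.24 [0.524 0.029 0.038] [[331. 206.]]
side tray_empty_single_lug 0.62 [ 0.501 -0.262  0.044] [[374. 161.]]
410.9075965484412 [0.126 0.885 0.683]
{'clock': 0.5, 'joint_pos': array([-1.27922780e+00,  2.16936600e-01,  1.61342676e+00, -2.09375174e-05,
        1.31127828e+00, -1.12199397e-01]), 'qd': array([ 0.00133396, -0.00012425,  0.00066019,  0.00109701,  0.00126613,
       -0.0003059 ]), 'joint_torque': array([-2.30977827e-05, -3.96392906e+01, -3.03836775e+01, -1.75441978e-04,
        2.23102230e-03, -6.71417141e-06]), 'ee_pos': array([ 0.24556928, -0.57473705,  0.23126352]), 'eef_rot': array([ 9.79690014e-01,  2.00518018e-01, -1.22710004e-05, -2.34864565e-05]), 'force': array([-0.42850069, -0.45969756, -0.10854434]), 'ft_torque': array([ 0.03240517, -0.02618866, -0.05489254]), 'finger_gap': 0.9984463128592014}
```

View pics/top0.png

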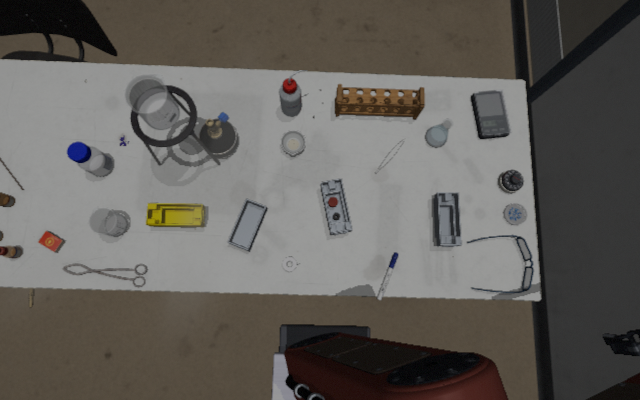

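View pics/side0.png

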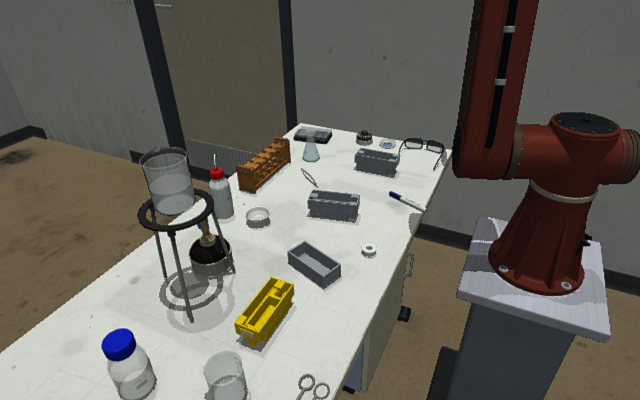

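Run:
```python
import cv2,numpy as np
a=cv2.imread('pics/top0.png')
c=[cv2.resize(a[165:265,x:x+100],(400,400),interpolation=cv2.INTER_CUBIC) for x in(285,400)]
cv2.imwrite('pics/crop0.png',np.hstack(c))
```

```text
(no output)
```

View pics/crop0.png

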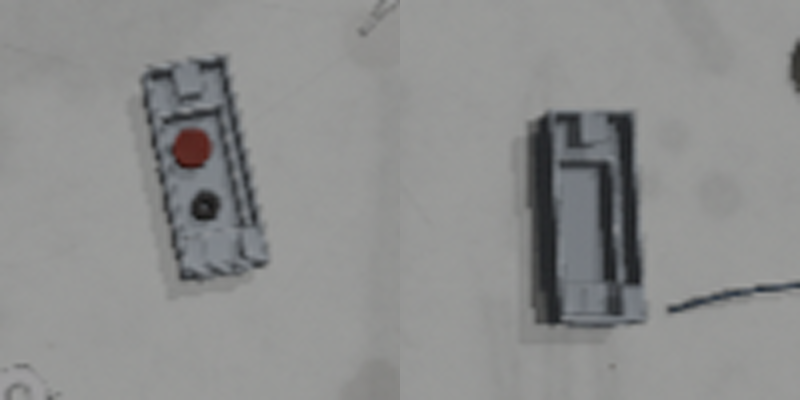

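The top view shows four tray-like things:
- Yellow tray at (176,215), the excluded colour.
- Plain tray at (248,225): smooth rim, no lugs.
- Grey tray with red and black stoppers at (336,207): tray_loaded.
- Empty grey lugged tray at (446,219): tray_empty.

The crop confirms the lugs. The single central lug is at the far end (image top) on both grey lugged trays. Next I'll fit the rims precisely.

```bash
cat > fit.py <<'E'
from h import *
from scipy.optimize import least_squares
def rect(x,y,a,z=0.06,L=.138,W=.056):
    c,s=np.cos(a),np.sin(a); q=np.array([[1,1],[1,-1],[-1,-1],[-1,1]])*[L/2,W/2]
    return np.c_[q@np.array([[c,s],[-s,c]])+[x,y],np.full(4,z)]
def fitc(uv,z=.06,L=.138,W=.056,n='top'):
    w=back(n,uv,z); 
    f=lambda p:(rect(*p,z,L,W)-w)[:,:2].ravel()
    d=w[0]+w[1]-w[2]-w[3]
    r=least_squares(f,[*w.mean(0)[:2],np.arctan2(d[1],d[0])]); return r.x,r.fun.reshape(4,2)
E
python3 - <<'E'
from fit import *
imT=cv2.imread('pics/top0.png'); imS=cv2.imread('pics/side0.png')
def px(c,ox): return np.array([[ox+(u+.5)/4-.5,165+(v+.5)/4-.5] for u,v in c])
L=px([(142,76),(228,60),(268,262),(182,280)],285)
E=px([(145+8,112),(235,112),(246,322),(150,324)],400)
out=[]
for nm,uv in(('loaded',L),('empty',E)):
    p,r=fitc(uv); print(nm,p.round(4),np.degrees(p[2]).round(1),(r*1000).round(1).tolist())
    row=[]
    for im,n in((imT,'top'),(imS,'side')):
        c=proj(n,[[p[0],p[1],.05]])[0].round().astype(int)
        s=8; h=25 if False else 36
        cr=cv2.resize(im[c[1]-h:c[1]+h,c[0]-h:c[0]+h],None,fx=s,fy=s,interpolation=cv2.INTER_CUBIC)[:, :]
        cr=cv2.convertScaleAbs(cr,alpha=1.5)
        def d(P,col):
            q=((proj(n,P)-(c-h)+.5)*s-.5); cv2.polylines(cr,[(q*8).round().astype(np.int32)],True,col,1,cv2.LINE_AA,3)
        d(rect(*p),(0,0,255)); d(rect(*p,z=.028),(0,255,0))
        row.append(cv2.resize(cr,(400,300) if 0 else (400,400)))
    cv2.imwrite(f'pics/fit_{nm}.png',np.hstack(row))
E
```

```text
loaded [0.5194 0.013  0.2125] 12.2 [[2.0, 0.1], [1.3, 1.0], [-2.3, -0.7], [-1.0, -0.4]]
empty [ 0.4973 -0.278  -0.0074] -0.4 [[1.4, 1.6], [-0.8, -0.5], [-2.0, 2.2], [1.4, -3.4]]
```

View pics/fit_loaded.png

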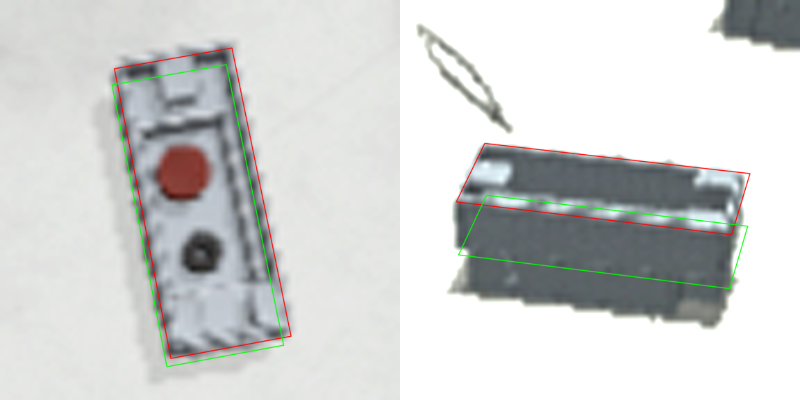

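View pics/fit_empty.png

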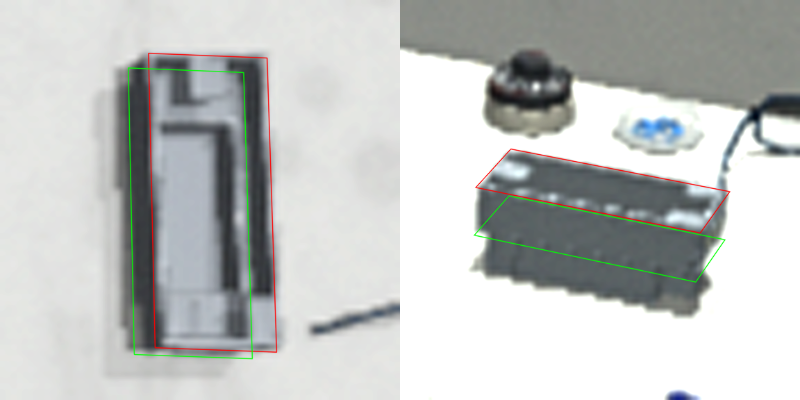

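The fits agree with both views to about 2 mm. Loaded tray: (0.519, 0.013), yaw 0.21. Empty tray: (0.497, -0.278), yaw about 0.01. Both have +x (the single lug) pointing away from the robot. First I'll turn the tool, then go over the empty tray.

```bash
python3 -m pendant '[{"rz":0.0985},{"rz":0.0985},{"rz":0.0985},{"rz":0.0985},{},{"x":0.0212,"y":-0.0245},{"x":0.0212,"y":-0.0245},{"x":0.0212,"y":-0.0245},{"x":0.0212,"y":-0.0245},{"x":0.0212,"y":-0.0245},{"x":0.0212,"y":-0.0245},{"x":0.0212,"y":-0.0245},{"x":0.0212,"y":-0.0245},{"x":0.0212,"y":-0.0245},{"x":0.0212,"y":-0.0245},{"x":0.0212,"y":-0.0245},{"x":0.0212,"y":-0.0245}]' 30
python3 - <<'E'
from h import *
s=ctrl.state();print(s['ee_pos'],s['joint_pos'].round(3));q=s['eef_rot'];print(2*np.arctan2(q[1],q[0]))
E
```

```text
[ 0.24556928 -0.57473705  0.23126352] [-1.279  0.217  1.613 -0.     1.311 -0.112]
0.40377329873180673validation failed for argument at $[0]...
```

```bash
python3 -m pendant '[{"x":0,"y":0,"z":0,"rx":0,"ry":0,"rz":0.0985,"fingers":100},{"x":0,"y":0,"z":0,"rx":0,"ry":0,"rz":0.0985,"fingers":100},{"x":0,"y":0,"z":0,"rx":0,"ry":0,"rz":0.0985,"fingers":100},{"x":0,"y":0,"z":0,"rx":0,"ry":0,"rz":0.0985,"fingers":100}]' 30
python3 - <<'E'
from h import *
s=ctrl.state();print(s['clock'],s['ee_pos'],s['joint_pos'].round(3));q=s['eef_rot'];print(2*np.arctan2(q[1],q[0]))
E
```

```text
clock: 0.83
ee_pos: [0.2456, -0.5748, 0.2314]
eef_rot: [1.0, 0.002, 0.0, 0.0]
force: [0.2, -0.4, -0.1]
finger_gap: 1.0
0.8333 [ 0.24563301 -0.57476267  0.23137118] [-1.279  0.217  1.613  0.     1.311  0.287]
0.0049158488106213144
```

All seven keys are required in each row. Yaw is now about 0.005. Now the translation.

```bash
python3 -m pendant '[{"x":0.0212,"y":-0.0245,"z":0,"rx":0,"ry":0,"rz":0,"fingers":100},{"x":0.0212,"y":-0.0245,"z":0,"rx":0,"ry":0,"rz":0,"fingers":100},{"x":0.0212,"y":-0.0245,"z":0,"rx":0,"ry":0,"rz":0,"fingers":100},{"x":0.0212,"y":-0.0245,"z":0,"rx":0,"ry":0,"rz":0,"fingers":100},{"x":0.0212,"y":-0.0245,"z":0,"rx":0,"ry":0,"rz":0,"fingers":100},{"x":0.0212,"y":-0.0245,"z":0,"rx":0,"ry":0,"rz":0,"fingers":100},{"x":0.0212,"y":-0.0245,"z":0,"rx":0,"ry":0,"rz":0,"fingers":100},{"x":0.0212,"y":-0.0245,"z":0,"rx":0,"ry":0,"rz":0,"fingers":100},{"x":0.0212,"y":-0.0245,"z":0,"rx":0,"ry":0,"rz":0,"fingers":100},{"x":0.0212,"y":-0.0245,"z":0,"rx":0,"ry":0,"rz":0,"fingers":100},{"x":0.0212,"y":-0.0245,"z":0,"rx":0,"ry":0,"rz":0,"fingers":100},{"x":0.0212,"y":-0.0245,"z":0,"rx":0,"ry":0,"rz":0,"fingers":100},{"x":0,"y":0,"z":0,"rx":0,"ry":0,"rz":0,"fingers":100},{"x":0,"y":0,"z":0,"rx":0,"ry":0,"rz":0,"fingers":100}]' 30
python3 - <<'E'
from h import *
save('side1.png',ctrl.camera('side'))
s=ctrl.state();print(s['clock'],s['ee_pos'],s['joint_pos'].round(3));q=s['eef_rot'];print(2*np.arctan2(q[1],q[0]))
E
```

```text
clock: 2.0
ee_pos: [0.498, -0.277, 0.2314]
eef_rot: [1.0, 0.007, -0.0, 0.0]
force: [-0.3, -0.9, 0.4]
finger_gap: 0.997
2.05 [ 0.49723102 -0.27799589  0.23133324] [-6.330e-01  1.000e-01  1.746e+00 -1.000e-03  1.295e+00  9.270e-01]
0.011442415549615524
```

View pics/side1.png

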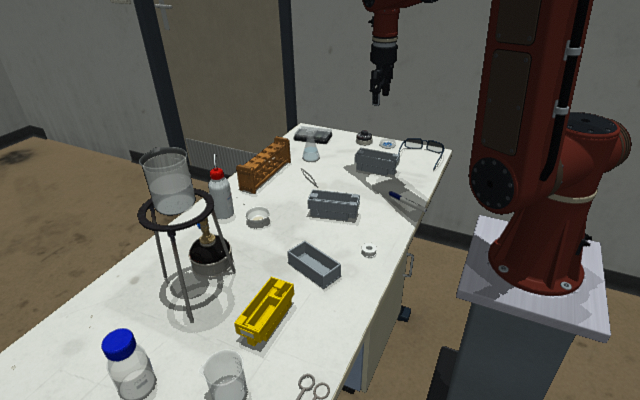

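The gripper hangs over the empty tray at (376,100), with the tray at (375,160). Descending in two stages.

```bash
python3 -m pendant '[{"x":0,"y":0,"z":0.03,"rx":0,"ry":0,"rz":0,"fingers":100},{"x":0,"y":0,"z":0.03,"rx":0,"ry":0,"rz":0,"fingers":100},{"x":0,"y":0,"z":0.03,"rx":0,"ry":0,"rz":0,"fingers":100},{"x":0,"y":0,"z":0.03,"rx":0,"ry":0,"rz":0,"fingers":100},{"x":0,"y":0,"z":0.02,"rx":0,"ry":0,"rz":0,"fingers":100},{"x":0,"y":0,"z":0,"rx":0,"ry":0,"rz":0,"fingers":100}]' 30
python3 - <<'E'
from h import *
im=ctrl.camera('side');im2=ctrl.camera('top')
import cv2
a=cv2.resize(im[100:220,316:436],(400,400),interpolation=cv2.INTER_CUBIC);b=cv2.resize(im2[160:280,390:510],(400,400),interpolation=cv2.INTER_CUBIC)
save('pre.png',np.hstack([a,b]))
E
```

```text
clock: 2.55
ee_pos: [0.4923, -0.2769, 0.0857]
eef_rot: [1.0, 0.004, -0.005, -0.003]
force: [-0.8, 0.6, -2.0]
finger_gap: 1.001
```

View pics/pre.png

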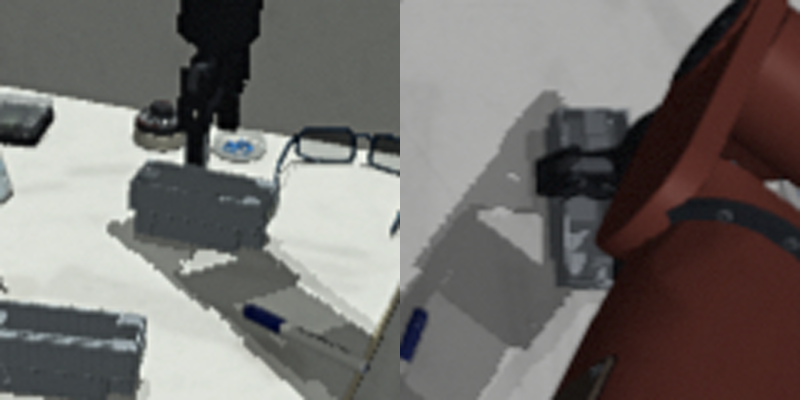

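The near finger stands outside the left wall at about mid-length. Descending on to the grasp height and closing.

```bash
python3 -m pendant '[{"x":0,"y":0,"z":0.015,"rx":0,"ry":0,"rz":0,"fingers":100},{"x":0,"y":0,"z":0.015,"rx":0,"ry":0,"rz":0,"fingers":100},{"x":0,"y":0,"z":0.015,"rx":0,"ry":0,"rz":0,"fingers":100},{"x":0,"y":0,"z":0.014,"rx":0,"ry":0,"rz":0,"fingers":100},{"x":0,"y":0,"z":0,"rx":0,"ry":0,"rz":0,"fingers":100},{"x":0,"y":0,"z":0,"rx":0,"ry":0,"rz":0,"fingers":100},{"x":0,"y":0,"z":0,"rx":0,"ry":0,"rz":0,"fingers":100}]' 30
python3 -m pendant '[{"x":0,"y":0,"z":0,"rx":0,"ry":0,"rz":0,"fingers":50},{"x":0,"y":0,"z":0,"rx":0,"ry":0,"rz":0,"fingers":50},{"x":0,"y":0,"z":0,"rx":0,"ry":0,"rz":0,"fingers":50},{"x":0,"y":0,"z":0,"rx":0,"ry":0,"rz":0,"fingers":50},{"x":0,"y":0,"z":0,"rx":0,"ry":0,"rz":0,"fingers":50},{"x":0,"y":0,"z":0,"rx":0,"ry":0,"rz":0,"fingers":50},{"x":0,"y":0,"z":0,"rx":0,"ry":0,"rz":0,"fingers":50},{"x":0,"y":0,"z":0,"rx":0,"ry":0,"rz":0,"fingers":50}]' 40
```

```text
clock: 3.23
ee_pos: [0.4986, -0.2797, 0.0346]
eef_rot: [1.0, 0.005, 0.002, 0.001]
force: [-0.2, 0.3, 0.2]
finger_gap: 0.998
clock: 3.9
ee_pos: [0.4982, -0.2793, 0.0339]
eef_rot: [1.0, 0.005, 0.001, 0.001]
force: [-0.3, -1.3, 6.2]
finger_gap: 0.645
```

Gripped at 54.8 mm opening, but the TCP is about 10 mm higher than planned, because I miscounted one row. I'll open, go 9 mm lower and re-grip for a fuller pad contact.

```bash
python3 -m pendant '[{"x":0,"y":0,"z":0,"rx":0,"ry":0,"rz":0,"fingers":100},{"x":0,"y":0,"z":0,"rx":0,"ry":0,"rz":0,"fingers":100},{"x":0,"y":0,"z":0,"rx":0,"ry":0,"rz":0,"fingers":100},{"x":0,"y":0,"z":0,"rx":0,"ry":0,"rz":0,"fingers":100},{"x":0,"y":0,"z":0.009,"rx":0,"ry":0,"rz":0,"fingers":100},{"x":0,"y":0,"z":0,"rx":0,"ry":0,"rz":0,"fingers":100},{"x":0,"y":0,"z":0,"rx":0,"ry":0,"rz":0,"fingers":50},{"x":0,"y":0,"z":0,"rx":0,"ry":0,"rz":0,"fingers":50},{"x":0,"y":0,"z":0,"rx":0,"ry":0,"rz":0,"fingers":50},{"x":0,"y":0,"z":0,"rx":0,"ry":0,"rz":0,"fingers":50},{"x":0,"y":0,"z":0,"rx":0,"ry":0,"rz":0,"fingers":50},{"x":0,"y":0,"z":0,"rx":0,"ry":0,"rz":0,"fingers":50},{"x":0,"y":0,"z":0,"rx":0,"ry":0,"rz":0,"fingers":50},{"x":0,"y":0,"z":0,"rx":0,"ry":0,"rz":0,"fingers":50}]' 45
```

```text
clock: 5.07
ee_pos: [0.4971, -0.2783, 0.0233]
eef_rot: [1.0, 0.005, 0.0, 0.0]
force: [0.4, -0.2, -0.7]
finger_gap: 0.649
```

```bash
python3 -m pendant '[{"x":0,"y":0,"z":-0.01,"rx":0,"ry":0,"rz":0,"fingers":50},{"x":0,"y":0,"z":-0.02,"rx":0,"ry":0,"rz":0,"fingers":50},{"x":0,"y":0,"z":-0.025,"rx":0,"ry":0,"rz":0,"fingers":50},{"x":0,"y":0,"z":-0.025,"rx":0,"ry":0,"rz":0,"fingers":50},{"x":0,"y":0,"z":-0.025,"rx":0,"ry":0,"rz":0,"fingers":50},{"x":0,"y":0,"z":-0.025,"rx":0,"ry":0,"rz":0,"fingers":50},{"x":0,"y":0,"z":0,"rx":0,"ry":0,"rz":0,"fingers":50},{"x":0,"y":0,"z":0,"rx":0,"ry":0,"rz":0,"fingers":50},{"x":0,"y":0,"z":0,"rx":0,"ry":0,"rz":0,"fingers":50}]'
python3 - <<'E'
from h import *
im=ctrl.camera('side');im2=ctrl.camera('top')
a=cv2.resize(im[60:200,306:446],(400,400),interpolation=cv2.INTER_CUBIC);b=cv2.resize(im2[160:300,390:530],(400,400),interpolation=cv2.INTER_CUBIC)
save('lift.png',np.hstack([a,b]))
s=ctrl.state();print(s['clock'],s['ee_pos'],s['joint_pos'].round(3),s['force'])
E
```

```text
clock: 5.82
ee_pos: [0.4962, -0.2776, 0.1523]
eef_rot: [1.0, 0.005, -0.001, -0.001]
force: [-0.3, -1.0, -1.6]
finger_gap: 0.651
5.9167 [ 0.49554266 -0.2771158   0.15091919] [-0.633  0.182  1.814 -0.     1.15   0.928] [-0.68699578 -0.26376518 -2.13789642]
```

View pics/lift.png

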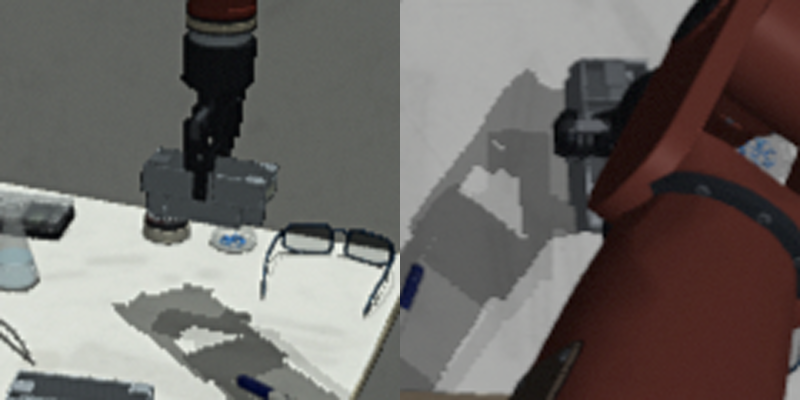

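It is lifted and level, with about 1.8 N of weight on the wrist. Now the half turn: −3.344 rad about tool z, which takes joint 6 from +0.93 to about −1.9 at the goal.

```bash
python3 -m pendant '[{"x":0,"y":0,"z":0,"rx":0,"ry":0,"rz":-0.1194,"fingers":50},{"x":0,"y":0,"z":0,"rx":0,"ry":0,"rz":-0.1194,"fingers":50},{"x":0,"y":0,"z":0,"rx":0,"ry":0,"rz":-0.1194,"fingers":50},{"x":0,"y":0,"z":0,"rx":0,"ry":0,"rz":-0.1194,"fingers":50},{"x":0,"y":0,"z":0,"rx":0,"ry":0,"rz":-0.1194,"fingers":50},{"x":0,"y":0,"z":0,"rx":0,"ry":0,"rz":-0.1194,"fingers":50},{"x":0,"y":0,"z":0,"rx":0,"ry":0,"rz":-0.1194,"fingers":50},{"x":0,"y":0,"z":0,"rx":0,"ry":0,"rz":-0.1194,"fingers":50},{"x":0,"y":0,"z":0,"rx":0,"ry":0,"rz":-0.1194,"fingers":50},{"x":0,"y":0,"z":0,"rx":0,"ry":0,"rz":-0.1194,"fingers":50},{"x":0,"y":0,"z":0,"rx":0,"ry":0,"rz":-0.1194,"fingers":50},{"x":0,"y":0,"z":0,"rx":0,"ry":0,"rz":-0.1194,"fingers":50},{"x":0,"y":0,"z":0,"rx":0,"ry":0,"rz":-0.1194,"fingers":50},{"x":0,"y":0,"z":0,"rx":0,"ry":0,"rz":-0.1194,"fingers":50}]'
python3 -m pendant '[{"x":0,"y":0,"z":0,"rx":0,"ry":0,"rz":-0.1194,"fingers":50},{"x":0,"y":0,"z":0,"rx":0,"ry":0,"rz":-0.1194,"fingers":50},{"x":0,"y":0,"z":0,"rx":0,"ry":0,"rz":-0.1194,"fingers":50},{"x":0,"y":0,"z":0,"rx":0,"ry":0,"rz":-0.1194,"fingers":50},{"x":0,"y":0,"z":0,"rx":0,"ry":0,"rz":-0.1194,"fingers":50},{"x":0,"y":0,"z":0,"rx":0,"ry":0,"rz":-0.1194,"fingers":50},{"x":0,"y":0,"z":0,"rx":0,"ry":0,"rz":-0.1194,"fingers":50},{"x":0,"y":0,"z":0,"rx":0,"ry":0,"rz":-0.1194,"fingers":50},{"x":0,"y":0,"z":0,"rx":0,"ry":0,"rz":-0.1194,"fingers":50},{"x":0,"y":0,"z":0,"rx":0,"ry":0,"rz":-0.1194,"fingers":50},{"x":0,"y":0,"z":0,"rx":0,"ry":0,"rz":-0.1194,"fingers":50},{"x":0,"y":0,"z":0,"rx":0,"ry":0,"rz":-0.1194,"fingers":50},{"x":0,"y":0,"z":0,"rx":0,"ry":0,"rz":-0.1194,"fingers":50},{"x":0,"y":0,"z":0,"rx":0,"ry":0,"rz":-0.1194,"fingers":50},{"x":0,"y":0,"z":0,"rx":0,"ry":0,"rz":0,"fingers":50},{"x":0,"y":0,"z":0,"rx":0,"ry":0,"rz":0,"fingers":50}]'
python3 - <<'E'
from h import *
s=ctrl.state();p=s['ee_pos'];q=s['eef_rot'];th=2*np.arctan2(q[1],q[0]);print(th,p,s['joint_pos'].round(3))
d=np.array([.5194,.0130])-p[:2];print('tool dx,dy',d@[np.cos(th),np.sin(th)],d@[np.sin(th),-np.cos(th)])
E
```

```text
clock: 7.08
ee_pos: [0.4958, -0.2774, 0.1509]
eef_rot: [0.665, 0.747, -0.0, -0.002]
force: [-0.1, 0.3, -2.7]
finger_gap: 0.649
clock: 8.42
ee_pos: [0.4961, -0.2776, 0.1515]
eef_rot: [-0.104, 0.995, 0.001, -0.001]
force: [-0.5, 0.2, -1.6]
finger_gap: 0.648
3.3498468312770058 [ 0.49614373 -0.27756469  0.15148663] [-0.634  0.182  1.813  0.     1.15  -2.413]
tool dx,dy -0.08282864288301446 0.2794782834128996
```

```bash
python3 -m pendant '[{"x":-0.0069,"y":0.0233,"z":0,"rx":0,"ry":0,"rz":0,"fingers":50},{"x":-0.0069,"y":0.0233,"z":0,"rx":0,"ry":0,"rz":0,"fingers":50},{"x":-0.0069,"y":0.0233,"z":0,"rx":0,"ry":0,"rz":0,"fingers":50},{"x":-0.0069,"y":0.0233,"z":0,"rx":0,"ry":0,"rz":0,"fingers":50},{"x":-0.0069,"y":0.0233,"z":0,"rx":0,"ry":0,"rz":0,"fingers":50},{"x":-0.0069,"y":0.0233,"z":0,"rx":0,"ry":0,"rz":0,"fingers":50},{"x":-0.0069,"y":0.0233,"z":0,"rx":0,"ry":0,"rz":0,"fingers":50},{"x":-0.0069,"y":0.0233,"z":0,"rx":0,"ry":0,"rz":0,"fingers":50},{"x":-0.0069,"y":0.0233,"z":0,"rx":0,"ry":0,"rz":0,"fingers":50},{"x":-0.0069,"y":0.0233,"z":0,"rx":0,"ry":0,"rz":0,"fingers":50},{"x":-0.0069,"y":0.0233,"z":0,"rx":0,"ry":0,"rz":0,"fingers":50},{"x":-0.0069,"y":0.0233,"z":0,"rx":0,"ry":0,"rz":0,"fingers":50},{"x":0,"y":0,"z":0,"rx":0,"ry":0,"rz":0,"fingers":50},{"x":0,"y":0,"z":0,"rx":0,"ry":0,"rz":0,"fingers":50},{"x":0,"y":0,"z":0,"rx":0,"ry":0,"rz":0,"fingers":50}]'
cat > look.py <<'E'
from fit import *
import sys
nm=sys.argv[1]; z=float(sys.argv[2]) if len(sys.argv)>2 else None
s=ctrl.state();p=s['ee_pos'];q=s['eef_rot'];th=2*np.arctan2(q[1],q[0]);print(s['clock'],th,p,s['force'])
if z is None: z=p[2]-.0233
row=[]
for n in('side','top'):
    im=ctrl.camera(n); save(nm+n+'.png',im)
    c=proj(n,[[.5194,.013,.1]])[0].round().astype(int); h=50; S=8
    cr=cv2.resize(im[c[1]-h:c[1]+h,c[0]-h:c[0]+h],None,fx=S,fy=S,interpolation=cv2.INTER_CUBIC)
    cr=cv2.convertScaleAbs(cr,alpha=1.4)
    def d(P,col):
        u=(proj(n,P)-(c-h)+.5)*S-.5; cv2.polylines(cr,[(u*8).round().astype(np.int32)],True,col,1,cv2.LINE_AA,3)
    if z>=0:
        d(rect(p[0],p[1],th,z+.06),(255,0,0)); d(rect(p[0],p[1],th,z+.028),(255,160,0)); d(rect(.5194,.013,.2125),(0,255,0))
    row.append(cr)
save(nm+'.png',cv2.resize(np.hstack(row),(800,400),interpolation=cv2.INTER_AREA))
save(nm+'_s.png',cv2.resize(row[0],(600,600),interpolation=cv2.INTER_AREA))
E
python3 look.py over
```

```text
clock: 9.67
ee_pos: [0.519, 0.0122, 0.1528]
eef_rot: [-0.105, 0.994, -0.0, -0.001]
force: [0.4, -0.2, -1.5]
finger_gap: 0.652
9.6667 3.352186027784394 [0.51903004 0.01222644 0.15280726] [ 0.38677081 -0.24048959 -1.45350442]
```

View pics/over.png

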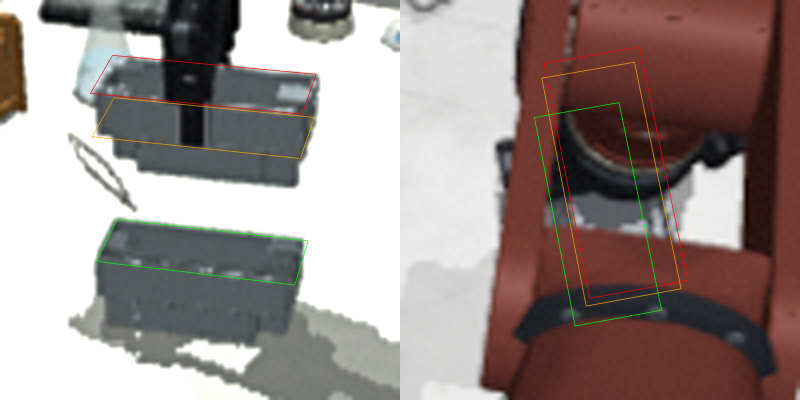

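View pics/over_s.png

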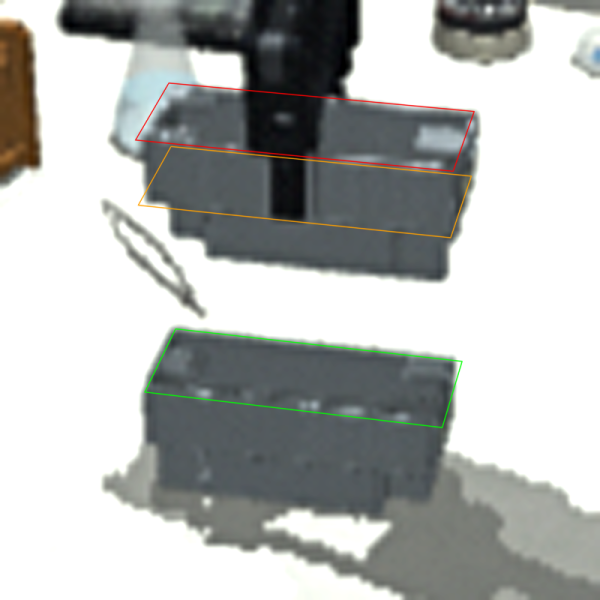

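In the side view the upper tray hangs level over the lower one. It sits about 0.8 px to the right of its prediction, and the lower tray about 0.6 px left of its own, so the upper one is about 3 mm too near the robot. I'll shift −3 mm in tool x and descend most of the way.

```bash
python3 -m pendant '[{"x":-0.003,"y":0,"z":0,"rx":0,"ry":0,"rz":0,"fingers":50},{"x":0,"y":0,"z":0.012,"rx":0,"ry":0,"rz":0,"fingers":50},{"x":0,"y":0,"z":0.012,"rx":0,"ry":0,"rz":0,"fingers":50},{"x":0,"y":0,"z":0.012,"rx":0,"ry":0,"rz":0,"fingers":50},{"x":0,"y":0,"z":0.012,"rx":0,"ry":0,"rz":0,"fingers":50},{"x":0,"y":0,"z":0.012,"rx":0,"ry":0,"rz":0,"fingers":50},{"x":0,"y":0,"z":0,"rx":0,"ry":0,"rz":0,"fingers":50},{"x":0,"y":0,"z":0,"rx":0,"ry":0,"rz":0,"fingers":50},{"x":0,"y":0,"z":0,"rx":0,"ry":0,"rz":0,"fingers":50},{"x":0,"y":0,"z":0,"rx":0,"ry":0,"rz":0,"fingers":50}]'
python3 look.py low
```

```text
clock: 10.6
ee_pos: [0.5232, 0.0131, 0.0941]
eef_rot: [-0.106, 0.994, -0.0, 0.001]
force: [-0.9, -0.3, -1.2]
finger_gap: 0.651
10.6 3.3530559045597155 [0.52316996 0.01307565 0.0940631 ] [-0.87362386 -0.31732058 -1.19780341]
```

View pics/low_s.png

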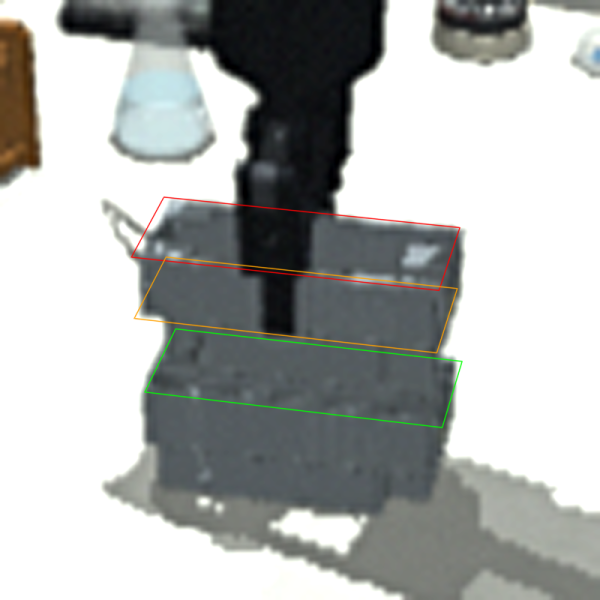

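The ends of both trays line up within a pixel at columns 140–445 of the crop. Continuing down in small steps to contact.

```bash
python3 -m pendant '[{"x":0,"y":0,"z":0.003,"rx":0,"ry":0,"rz":0,"fingers":50},{"x":0,"y":0,"z":0.003,"rx":0,"ry":0,"rz":0,"fingers":50},{"x":0,"y":0,"z":0.002,"rx":0,"ry":0,"rz":0,"fingers":50},{"x":0,"y":0,"z":0,"rx":0,"ry":0,"rz":0,"fingers":50},{"x":0,"y":0,"z":0,"rx":0,"ry":0,"rz":0,"fingers":50},{"x":0,"y":0,"z":0,"rx":0,"ry":0,"rz":0,"fingers":50}]'
python3 -m pendant '[{"x":0,"y":0,"z":0.001,"rx":0,"ry":0,"rz":0,"fingers":50},{"x":0,"y":0,"z":0,"rx":0,"ry":0,"rz":0,"fingers":50},{"x":0,"y":0,"z":0,"rx":0,"ry":0,"rz":0,"fingers":50}]'
python3 -m pendant '[{"x":0,"y":0,"z":0.001,"rx":0,"ry":0,"rz":0,"fingers":50},{"x":0,"y":0,"z":0,"rx":0,"ry":0,"rz":0,"fingers":50},{"x":0,"y":0,"z":0,"rx":0,"ry":0,"rz":0,"fingers":50}]'
```

```text
clock: 11.2
ee_pos: [0.5223, 0.0131, 0.0852]
eef_rot: [-0.106, 0.994, 0.0, -0.0]
force: [-0.2, 0.2, -2.5]
finger_gap: 0.652
clock: 11.45
ee_pos: [0.5223, 0.0131, 0.0843]
eef_rot: [-0.106, 0.994, -0.0, -0.0]
force: [-0.8, -0.1, -2.1]
finger_gap: 0.648
clock: 11.7
ee_pos: [0.5223, 0.0131, 0.0833]
eef_rot: [-0.106, 0.994, -0.0, -0.0]
force: [0.6, 0.1, -1.8]
finger_gap: 0.645
```

```bash
python3 -m pendant '[{"x":0,"y":0,"z":0.001,"rx":0,"ry":0,"rz":0,"fingers":50},{"x":0,"y":0,"z":0,"rx":0,"ry":0,"rz":0,"fingers":50},{"x":0,"y":0,"z":0,"rx":0,"ry":0,"rz":0,"fingers":50}]'
python3 look.py c1
```

```text
clock: 11.95
ee_pos: [0.5224, 0.0131, 0.0833]
eef_rot: [-0.106, 0.994, 0.0, -0.0]
force: [-3.0, -0.1, 5.0]
finger_gap: 0.65
11.95 3.353025595668282 [0.5223959  0.01308999 0.08325196] [-3.04457997 -0.14672184  4.9750929 ]
```

View pics/c1_s.png

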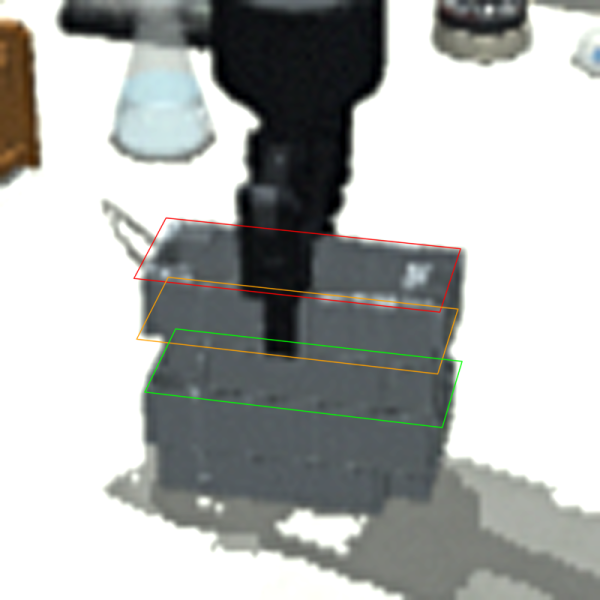

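Contact force rose to 5 N at TCP height 0.0833, which means the origin is 60 mm above the lower one: the feet are on the lugs. Releasing.

```bash
python3 -m pendant '[{"x":0,"y":0,"z":0,"rx":0,"ry":0,"rz":0,"fingers":70},{"x":0,"y":0,"z":0,"rx":0,"ry":0,"rz":0,"fingers":80},{"x":0,"y":0,"z":0,"rx":0,"ry":0,"rz":0,"fingers":90},{"x":0,"y":0,"z":0,"rx":0,"ry":0,"rz":0,"fingers":100},{"x":0,"y":0,"z":0,"rx":0,"ry":0,"rz":0,"fingers":100},{"x":0,"y":0,"z":0,"rx":0,"ry":0,"rz":0,"fingers":100},{"x":0,"y":0,"z":0,"rx":0,"ry":0,"rz":0,"fingers":100}]'
python3 -m pendant '[{"x":0,"y":0,"z":-0.01,"rx":0,"ry":0,"rz":0,"fingers":100},{"x":0,"y":0,"z":-0.015,"rx":0,"ry":0,"rz":0,"fingers":100},{"x":0,"y":0,"z":-0.02,"rx":0,"ry":0,"rz":0,"fingers":100},{"x":0,"y":0,"z":-0.025,"rx":0,"ry":0,"rz":0,"fingers":100},{"x":0,"y":0,"z":-0.03,"rx":0,"ry":0,"rz":0,"fingers":100},{"x":0,"y":0,"z":-0.03,"rx":0,"ry":0,"rz":0,"fingers":100},{"x":0,"y":0,"z":-0.02,"rx":0,"ry":0,"rz":0,"fingers":100},{"x":0,"y":0,"z":0,"rx":0,"ry":0,"rz":0,"fingers":100}]'
```

```text
clock: 12.63
ee_pos: [0.5223, 0.0131, 0.0822]
eef_rot: [-0.105, 0.994, 0.0, -0.0]
force: [-0.9, -0.3, 0.4]
finger_gap: 0.999
clock: 13.3
ee_pos: [0.5261, 0.0128, 0.2394]
eef_rot: [-0.106, 0.994, -0.001, 0.006]
force: [1.1, -0.0, 0.1]
finger_gap: 0.997
```

```bash
python3 -m pendant '[{"x":0,"y":-0.03,"z":0,"rx":0,"ry":0,"rz":0,"fingers":100},{"x":0,"y":-0.03,"z":0,"rx":0,"ry":0,"rz":0,"fingers":100},{"x":0,"y":-0.03,"z":0,"rx":0,"ry":0,"rz":0,"fingers":100},{"x":0,"y":-0.03,"z":0,"rx":0,"ry":0,"rz":0,"fingers":100},{"x":0,"y":-0.03,"z":0,"rx":0,"ry":0,"rz":0,"fingers":100},{"x":0,"y":-0.03,"z":0,"rx":0,"ry":0,"rz":0,"fingers":100},{"x":0,"y":-0.03,"z":0,"rx":0,"ry":0,"rz":0,"fingers":100},{"x":0,"y":-0.03,"z":0,"rx":0,"ry":0,"rz":0,"fingers":100},{"x":0,"y":-0.03,"z":0,"rx":0,"ry":0,"rz":0,"fingers":100},{"x":0,"y":-0.03,"z":0,"rx":0,"ry":0,"rz":0,"fingers":100},{"x":0,"y":0,"z":0,"rx":0,"ry":0,"rz":0,"fingers":100}]'
python3 look.py end -1
python3 - <<'E'
from fit import *
row=[]
P0=(.5224,.0131,3.353)
for n in('top','side'):
    im=cv2.imread(f'pics/end{n}.png'); c=proj(n,[[.52,.013,.08]])[0].round().astype(int);h=40;S=10
    cr=cv2.convertScaleAbs(cv2.resize(im[c[1]-h:c[1]+h,c[0]-h:c[0]+h],None,fx=S,fy=S,interpolation=cv2.INTER_CUBIC),alpha=1.4)
    for P,col in((rect(*P0,.12),(0,0,255)),(rect(.5194,.013,.2125),(0,200,0))):
        u=(proj(n,P)-(c-h)+.5)*S-.5; cv2.polylines(cr,[(u*8).round().astype(np.int32)],True,col,1,cv2.LINE_AA,3)
    row.append(cr)
cv2.imwrite('pics/endfit.png',cv2.resize(np.hstack(row),(800,400),interpolation=cv2.INTER_AREA))
E
```

```text
clock: 14.22
ee_pos: [0.5852, -0.2855, 0.2314]
eef_rot: [-0.103, 0.995, -0.001, -0.0]
force: [0.8, 0.9, 0.3]
finger_gap: 0.999
14.2167 3.348755451740533 [ 0.58518343 -0.28549478  0.23136475] [0.75399109 0.85597785 0.29628494]
```

View pics/endfit.png

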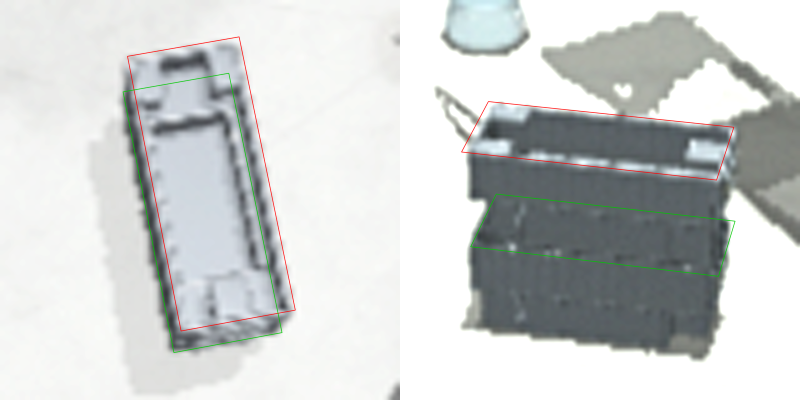

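View pics/endtop.png

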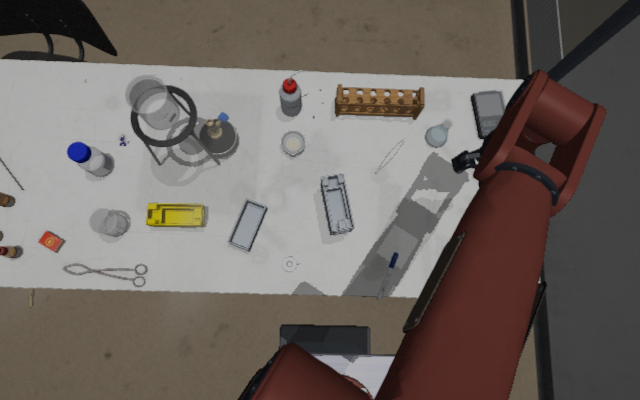

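View pics/endside.png

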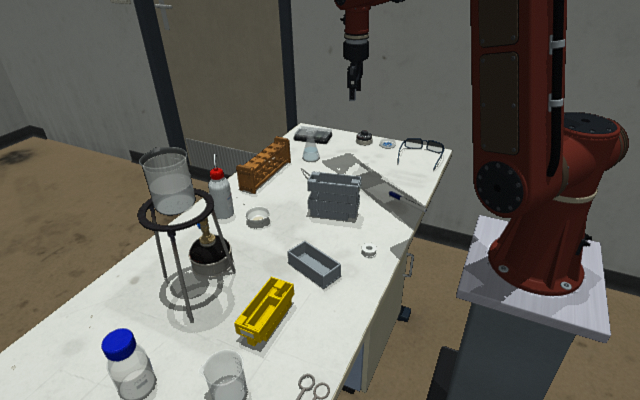

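The stack stands high and level. In the top crop the two-lug end of the upper tray now faces away, over the lower tray's single lug, and its single lug is at the near end. The ends and sides agree with the lower tray to about 2–3 mm. The plain tray is still at (248,225) and the gripper is clear, so I'm handing in.

```bash
python3 -c "
from rig import ctrl
print(ctrl.job_done())"
```

```text
the job is handed in; nothing more can be done
None
```

The empty grey lugged tray now stands on top of the loaded one, turned half round, and I handed the job in at about 14 s. No verdict was given, so this rests on my own checks.

**What I did:** I gripped the tray across its 56 mm walls, lifted it and turned it half round. I then lowered it until the feet touched the lugs, let go and backed off. The first grip was about 10 mm too high because I miscounted a row, so I opened and re-gripped lower before lifting.

**Last checks:**
- **Height:** contact came at 5 N with the tray's origin 60 mm above the lower one's.
- **Alignment:** the final pictures show it level, with its single-lug end over the lower tray's two-lug end. It lies within about 2–3 mm of square, with the commanded yaw within about 0.01 rad.
- **Other trays:** by eye, the loaded and plain trays have not moved in the final pictures.
- **Robot:** the gripper was open, about 0.3 m to the side and touching nothing.

**Disagreement:** the rim corners I picked by eye in the top view came out about 2 mm short of the model at each end of the tray. This is within the calibration accuracy and well inside the tolerances.

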